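# Take up the end float of a sample rotator's spindle

## Robot

A 6-joint arm with a two-finger parallel gripper is mounted at the origin on a cart in front of the work surface, level with it; the furniture and walls round the work are solid. World frame = base frame: x ahead of the robot, y to its left, z up, the work surface at z = 0. Lengths are in m, angles in rad, forces in N, time in s.
With the tool pointing down it reaches from about 0.35 to 0.85 m from the base axis. Payload 8.1 kg.
Tool frame: the origin (TCP) lies between the finger pads; the fingertips stand 19 mm ahead of it and the grasp point (between the pads) is the TCP; z points along the fingers, y is the line along which they close (so a half turn about z gives the same grasp; the last joint's range is limited). The gripper opens to 85 mm and grips with 20 to 120 N. Pads are 22 mm wide; open, the fingers measure 114 mm over their backs; the gripper's body (76 mm by 85 mm) begins 54 mm behind the grasp point. The pads swing forward as they close: fully open they stand 13 mm farther back than shut.
Start: joints at [1.08, 0.13, 1.488, -0, 1.523, -0.085], TCP at [0.237, 0.551, 0.25] pointing down, gripper open.
Joint ranges: [-2.96, 2.96], [-0.89, 2.26], [0.02, 2.5], [-1.34, 4.48], [0, 2.73], [-2.66, 2.66]. Speed limits (rad/s): [2.39, 2.39, 2.79, 3.14, 3.14, 3.14].

## Interface

Orientations are given as a 3x3 rotation matrix whose columns are the frame's x, y, z axes.
In Python, from station import bot, optics gives the robot as it stands.
- The arm moves only by the tool play_rows, never from a script. Its arguments are lists of equal length, an entry for each row: "xyz": the shift along the tool's x, y, z in cm, a list of three; "twist": the turn, a rotation vector about the tool's x, y, z in degrees, a list of three. In form: {"xyz": [[tx, ty, tz], ...], "twist": [[rx, ry, rz], ...]}. A call has 1 to 8 rows; each row shifts and turns the commanded pose from where the row before left it, along the tool's axes as they then stand; what a row does not reach is not made up. A row lasts 1/12 s, in which the tool goes at most 41.7 mm and 7.16 degrees, less where a joint would pass 70% of its speed; a pose out of reach is approached as far as the arm can. A call is refused whole if a number of a shift passes 4.17 or a number of a turn 7.16, either way. A call with a gripper value outside its range is refused whole. "jaw" is the opening, from -1 (shut) to 1 (fully open), set as the call begins (left out, the last holds). The fingers move at their own pace and stop on an object; "grip_force" is the grip in N (left out, the last holds). Time passes only in rows, so rows that do not move let the fingers close. It gives the time, the measured TCP pose, the force, the opening and the grip force at its end, in the units of the state.
- bot.get_obs(): the state, without advancing time (a new reading comes with each control period).
- optics.snapshot(name): name is "scene" or "side" or "wrist"; returns the picture (480x640x3 uint8, red, green, blue); there is no depth.
- optics.camera_model(name): a dict with "fx", "fy", "cx", "cy" (pixels), "dist_coeffs" ([k1, k2, p1, p2, k3] as OpenCV has them; the pictures are not rectified), "R" (3x3) and "t" (3): a world point X has camera coordinates R X + t; the wrist camera has in their place "T_tool_cam" (4x4, takes a point from camera to tool coordinates, whose origin is the TCP and whose axes are the flange's). Camera axes: x right, y down, z forward; pixel columns grow to the right and rows downward; lengths in m; the calibration is good to about 2 mm. A picture is of the moment at which its call begins: read the wrist's pose just before it. camera_model takes no time and is no camera call.
- bot.job_done(): hands the job in; it is judged then, once.
The state is a dict: "time_s": time; "joint_pos": joint angles; "qd": joint speeds; "tau": joint torques, N m; "eef_pos": TCP position; "eef_rot": TCP orientation; "force": force on the tool from outside, world axes, zero at the start; "wrist_torque": the same for the moment, N m; "gripper_width": finger opening in m; "grip_force": force on a finger pad.
Only numpy, scipy, OpenCV 4.12 (cv2) and the standard library are available. Lean on these libraries where they do the work, as an engineer would, in place of code of your own. Each camera call takes 0.05 s, during which the arm holds its last target. There are 200 camera calls.

## Task

The leaning spindle of the sample rotator has too much end float and wants just 3 mm. Draw the spindle out by its round boss until it stops, then push it fully home, to feel the play; leaving it home, push the spokes of the adjusting nut round clockwise (seen from above) until 3 mm of play is left. Draw the spindle out to its stop once more to prove it, push it fully home again and let go, without disturbing the cups, forceps, counter and disc around.

Things in the scene. Friction and masses are not known exactly. Their poses are not given: they have to be found in the camera images.
- rotator: bench sample rotator, fixed: grey base plate 190x130 mm, 21 mm high, with a white gearbox 85 mm high at its back and a white barrel 68 mm across leaning 30 degrees from vertical to the front (-x of this body, roughly towards the robot). Origin on the worktop; the plate reaches from x -115 to +75 mm and y +-65 mm of it.
- bearing: the leaning barrel (part of the rotator, fixed). Origin: centre of the barrel's upper face, 118 mm above the worktop; z: the spindle's axis, pointing up and out of the barrel; x: across the axis, up the slope towards the rotator's back; y: level, to the left. The barrel with its collar is at most 39 mm in radius; nothing stands within reach of the spokes above or beside it.
- spindle (a joint): slide of the spindle out of the barrel along bearing z, m: 0 = fully home on its inner stop. The outer stop is an inner face carried by the adjusting nut, so the spindle can be drawn out just as far as the present end float. It stays where it is left; moving it takes about 3 to 8 N; both stops are rigid. The spindle does not turn.
- boss_top (a point): centre of the top of the spindle's boss, a plain round aluminium boss 32 mm in diameter and 28 mm high on the spindle's end, on the axis. Grip it from above along the axis. With the spindle home the top is 60 mm above the barrel face along bearing z; the nut's top is at least 32 mm below it.
- spindle_collar (a point): hidden point on the axis: the outer face of the thrust collar on the spindle, inside the barrel; 20 mm below the barrel face when the spindle is home, it moves with the spindle.
- nut_stop (a point): hidden point on the axis: the inner face of the nut's sleeve, which the collar meets when the spindle is drawn out. Its distance from the collar, with the spindle home, is the end float. Its axes lie along those of bearing; it lifts and sinks with the nut.
- nut (a joint): angle of the adjusting nut on its thread, rad, growing as it turns clockwise seen from above (from the boss). The thread lowers the nut 12 mm a turn: end float in mm = 10 - 12 * angle / (2 pi), so 3 mm is at 3.67. Range 0 to 4.9. It takes about 0.25 N m (4 N at the spokes) and stays where it is left. Starts between 0 and 1.9.
- spoke_centre (a point): point on the axis in the plane of the nut's four spokes, 8 mm above the barrel face plus the end float. The spokes are plain steel bars 11 mm thick, 90 degrees apart, square to the axis, bare from 26 to 74 mm from it. The nut's hub is 26 mm in radius and reaches 7 mm below and 10 mm above this point.
- spoke_ball (a point): centre of the black ball, 19 mm across, on the end of one spoke, 83 mm from the axis; it goes round with the nut. With the nut at 0 the four spokes lie at 45 (this one), 135, 225 and 315 degrees from bearing x towards bearing y; each of these angles falls by the nut's angle.
- disc: grey sample disc taken off the rotator, 160 mm across, lying flat with clips on top (19 mm high); origin under its centre; a bystander
- cup_a: sample cup with screw lid, 47 mm across, 66 mm tall, standing to the left of the rotator; origin under its centre; a bystander
- cup_b: sample cup with screw lid, 47 mm across, 66 mm tall, standing to the right of the rotator; origin under its centre; a bystander
- tweezers: steel forceps 133 mm long lying on the worktop; origin under the middle; a bystander
- tally_counter: round hand tally counter, 51x56x23 mm, lying behind the rotator; origin under its centre; a bystander
Not all that is in view belongs to the job. Of the things that look like the rotator, the larger one is meant.

How it is judged:
On the way, in this order (a step that is already met when the one before it is completed fails the run):
1. the spindle is drawn out to its outer stop (collar within 1.2 mm of the nut's inner face) (z of spindle_collar in the frame of nut_stop above -0.0012 m), for 0.1 s.
2. the spindle is pushed fully home (within 1.2 mm) (value of joint spindle below 0.0012 m), for 0.1 s.
3. with the spindle home, the nut is turned down until 2 to 4 mm of end float are left (value of joint nut between 3.142 and 4.189 rad and value of joint spindle below 0.0012 m), for 0.2 s.
4. the spindle is drawn out to its outer stop again (value of joint nut between 3.142 and 4.189 rad and z of spindle_collar in the frame of nut_stop above -0.0012 m), for 0.1 s.
At the end, for the whole second after the job is handed in: the adjusting nut leaves 3 mm of end float, give or take 1 mm (nut angle between 3.142 and 4.189 rad), and the spindle is fully home (within 1.2 mm), both at rest (all of step 3 and velocity of joint nut between -0.05 and 0.05 rad/s and velocity of joint spindle between -0.005 and 0.005 m/s); the robot touches nothing.
It fails at once if a bystander is disturbed: disc moves more than 20 mm (distance of disc from where it was at the start of the episode above 0.02 m).
It fails at once if a bystander is disturbed: cup_a moves more than 20 mm (distance of cup_a from where it was at the start of the episode above 0.02 m).
It fails at once if a bystander is disturbed: cup_b moves more than 20 mm (distance of cup_b from where it was at the start of the episode above 0.02 m).
It fails at once if a bystander is disturbed: tweezers moves more than 20 mm (distance of tweezers from where it was at the start of the episode above 0.02 m).
It fails at once if a bystander is disturbed: tally_counter moves more than 20 mm (distance of tally_counter from where it was at the start of the episode above 0.02 m).
It also fails if it takes over 59 s, if anything falls off the work surface, if the arm or the gripper's body presses on something with over 40 N, if the wrist force passes 120 N, or if a joint passes its speed limit or range.

## Working session

There is one attempt and no reset: what is moved stays moved. The work goes in short steps, Python scripts to look and compute and a tool call to move; the robot and the scene stay as the last step left them, time stands still between calls to the robot, and variables do not carry over. Pictures are saved under pics/ and viewed, at most 10 in all, crops included, and the job is handed in when it is done.

Besides the shell and the picture viewer there is one more tool, called after "Call:" as name(argument=value, ...) on one line, values as JSON. play_rows: Moves the arm, as the interface text tells. Its arguments: {"type":"object","properties":{"xyz":{"type":"array"},"twist":{"type":"array"},"jaw":{"type":"number"},"grip_force":{"type":"number"}},"required":["xyz","twist"]}

```bash
mkdir -p pics; ls; python3 - <<'E'
from station import bot, optics
import cv2
o=bot.get_obs();print(o)
for n in("scene","side"):
    cv2.imwrite(f"pics/{n}0.png",optics.snapshot(n)[:,:,::-1]); print(n,optics.camera_model(n))
print(optics.camera_model("wrist"))
E
```

```text
pics
{'time_s': 0.0, 'joint_pos': array([ 1.07960761e+00,  1.31164257e-01,  1.48928228e+00, -1.95171695e-06,
        1.52297451e+00, -8.54184766e-02]), 'qd': array([-0.00012652, -0.00044929,  0.00017116,  0.00299097, -0.00099694,
        0.00028049]), 'tau': array([-5.98751976e-04, -5.69437373e+01, -5.00522268e+01, -2.54736542e-04,
        1.57691503e-02,  1.27413182e-05]), 'eef_pos': array([0.23658618, 0.5508346 , 0.24924089]), 'eef_rot': array([[-9.18798606e-01,  3.94725703e-01, -8.60687275e-04],
       [ 3.94726611e-01,  9.18797203e-01, -1.61314692e-03],
       [ 1.54046507e-04, -1.82189332e-03, -9.99998328e-01]]), 'force': array([-0.8814124 ,  0.41460765, -1.1450461 ]), 'wrist_torque': array([0.00248512, 0.00490351, 0.00874399]), 'grip_force': 0.0, 'gripper_width': 0.08539895287961717}
scene {'fx': 490.89103350698736, 'fy': 490.89103350698736, 'cx': 317.89479912246406, 'cy': 246.18153496310936, 'dist_coeffs': array([-0.11601753,  0.        ,  0.        ,  0.        ,  0.        ]), 'R': array([[-0.9759259 ,  0.21803397,  0.0054604 ],
       [ 0.17750386,  0.80856158, -0.56099961]
[... 340 characters left out ...]
15],
       [ 0.47527925,  0.69671194, -0.53731007],
       [-0.3169166 , -0.43413726, -0.84326076]]), 't': array([ 0.49602625, -0.13526348,  1.70315834])}
{'fx': 342.4690343549457, 'fy': 342.4690343549457, 'cx': 321.092233033289, 'cy': 239.4325097974636, 'dist_coeffs': array([-0.01575824,  0.        ,  0.        ,  0.        ,  0.        ]), 'T_tool_cam': array([[-1.73941386e-04, -9.45559269e-01, -3.25449902e-01,
         8.30937182e-02],
       [ 9.99999979e-01, -1.98955069e-04,  4.35779115e-05,
        -9.04203788e-04],
       [-1.05955406e-04, -3.25449888e-01,  9.45559284e-01,
        -1.24438039e-01],
       [ 0.00000000e+00,  0.00000000e+00,  0.00000000e+00,
         1.00000000e+00]])}
```

View pics/scene0.png

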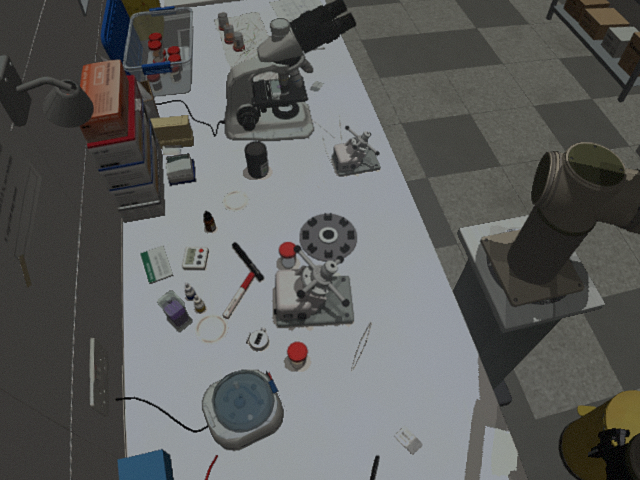

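View pics/side0.png

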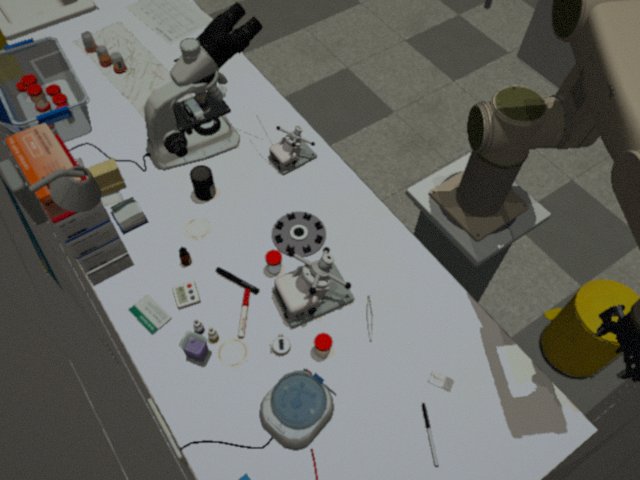

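Scene shows the larger rotator at about (313,295) with boss near (334,264); side shows it at about (312,288), boss near (326,256). The small decoy is at (355,155).

```bash
cat > h.py <<'E'
import numpy as np, cv2
from station import bot, optics
def ray(n,uv,T=None):
    m=optics.camera_model(n);K=np.array([[m['fx'],0,m['cx']],[0,m['fy'],m['cy']],[0,0,1]])
    p=cv2.undistortPoints(np.array([[uv]],float),K,np.array(m['dist_coeffs']))[0,0]
    d=np.array([p[0],p[1],1.]); d/=np.linalg.norm(d)
    if n!='wrist': R=np.array(m['R']);return -R.T@m['t'],R.T@d
    W=T@m['T_tool_cam'];return W[:3,3],W[:3,:3]@d
def pose(o):
    T=np.eye(4);T[:3,:3]=o['eef_rot'];T[:3,3]=o['eef_pos'];return T
def plane(r,z): c,d=r;return c+d*(z-c[2])/d[2]
def cross(*rs):
    A=0;b=0
    for c,d in rs: P=np.eye(3)-np.outer(d,d);A=A+P;b=b+P@c
    x=np.linalg.solve(A,b);return x,[float(np.linalg.norm(np.cross(x-c,d)))for c,d in rs]
def proj(n,X,T=None):
    m=optics.camera_model(n);K=np.array([[m['fx'],0,m['cx']],[0,m['fy'],m['cy']],[0,0,1]])
    if n!='wrist': R=np.array(m['R']);t=np.array(m['t'])
    else: W=np.linalg.inv(T@m['T_tool_cam']);R=W[:3,:3];t=W[:3,3]
    return cv2.projectPoints(np.atleast_2d(X).astype(float),cv2.Rodrigues(R)[0],t,K,np.array(m['dist_coeffs']))[0][:,0]
E
python3 - <<'E'
from h import *
a=cv2.imread('pics/scene0.png')[230:345,255:375];b=cv2.imread('pics/side0.png')[235:335,260:370]
f=lambda x:cv2.resize(x,(400,400),interpolation=cv2.INTER_CUBIC)
cv2.imwrite('pics/c.png',np.hstack([f(cv2.resize(a,None,fx=1,fy=1)),f(b)]))
print(cross(ray('scene',(334,264)),ray('side',(326,256))))
E
```

```text
(array([ 0.54503785, -0.03414219,  0.13770131]), [0.0006157033738058657, 0.0006157033738060589])
```

View pics/c.png

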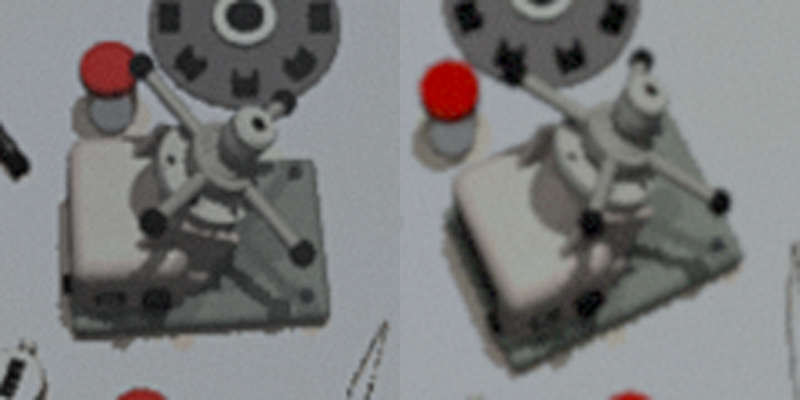

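```bash
python3 - <<'E'
from h import *
S=lambda u,v:ray('scene',(255+u*.3,230+v*115/400)); D=lambda u,v:ray('side',(260+(u-400)*110/400,235+v/4))
bt,e=cross(S(258,122),D(648,90));print('boss',bt,e)
B=[]
for s,d in [((141,64),(513,68)),((285,101),(641,60)),((302,252),(719,202)),((153,221),(592,220))]:
    x,e=cross(S(*s),D(*d));B.append(x);print('ball',x.round(4),np.round(e,4))
B=np.array(B);c=B.mean(0);n=np.linalg.svd(B-c)[2][2];n*=np.sign(n[2])
print('c',c,'n',n,'r',np.linalg.norm(B-c,axis=1),'tilt',np.degrees(np.arccos(n[2])),'az',np.degrees(np.arctan2(n[1],n[0])))
print('c->boss',bt-c,np.linalg.norm(bt-c),'rot origin est',)
# plate corners z=.021
for s in [(313,160),(327,322),(73,330)]: print('plate',plane(S(*s),.021).round(4))
for s in [(742,255),(515,368),(660,110)]: print('plate side',plane(D(*s),.021).round(4))
for s in [(110,68),(140,400)]: print('cup',plane(S(*s),.066))
E
```

```text
boss [ 0.55519639 -0.0123434   0.17004236] [0.0009616093620888833, 0.0009616093620890787]
ball [ 0.6216 -0.0791  0.164 ] [0.0008 0.0008]
ball [ 0.5199 -0.0661  0.1018] [0.0006 0.0006]
ball [0.5376 0.0524 0.1043] [0.0008 0.0008]
ball [0.6374 0.0392 0.164 ] [0.0001 0.0001]
c [ 0.57913761 -0.01340451  0.1335601 ] n [-0.51064761  0.06343846  0.85744654] r [0.08397363 0.08539172 0.08312842 0.08424139] tilt 30.96892124967061 az 172.91834839807208
c->boss [-0.02394122  0.00106111  0.03648226] 0.043649322081631275 rot origin est
plate [ 0.495  -0.0615  0.021 ]
plate [0.518  0.0673 0.021 ]
plate [0.6988 0.0337 0.021 ]
plate side [0.5167 0.0619 0.021 ]
plate side [0.6995 0.0357 0.021 ]
plate side [ 0.5005 -0.0636  0.021 ]
cup [ 0.63572205 -0.14503062  0.066     ]
cup [0.66399252 0.11365723 0.066     ]
```

```bash
cat >> h.py <<'E'
from scipy.spatial.transform import Rotation as Ro
yaw=np.radians(-8.7)
bxh=np.array([np.cos(yaw),np.sin(yaw),0]);by=np.array([-np.sin(yaw),np.cos(yaw),0]);ez=np.array([0,0,1.])
a=-.5*bxh+np.sqrt(.75)*ez; bx=np.cross(by,a)
F=np.array([.5862,-.016,.118])
def tgt(lev,th=0,r=0,psi=0,F=None):
    "tool pose: level above face, orbit angle/radius, psi=turn about tool z from (x=by,y=bx)"
    F=globals()['F'] if F is None else F
    T=np.eye(4);t=np.radians(th)
    T[:3,:3]=np.column_stack([by,bx,-a])@Ro.from_euler('z',psi,degrees=True).as_matrix()
    T[:3,3]=F+a*lev+r*(np.cos(t)*bx+np.sin(t)*by);return T
def rows(T1,N,T0=None):
    T0=pose(bot.get_obs()) if T0 is None else T0
    D=np.linalg.inv(T0)@T1;w=Ro.from_matrix(D[:3,:3]).as_rotvec()/N
    S=sum(Ro.from_rotvec(w*k).as_matrix() for k in range(N))
    return N,'xyz cm',(np.linalg.solve(S,D[:3,3])*100).round(3),'deg',np.degrees(w).round(3)
E
python3 - <<'E'
from h import *
print(rows(tgt(.16),16),tgt(.16))
E
```

```text
(16, 'xyz cm', array([-4.119, -0.431,  0.1  ]), 'deg', array([-1.599, -1.229,  4.602])) [[ 0.15126082  0.85606082  0.49424694  0.50712049]
 [ 0.98849389 -0.13099571 -0.07563041 -0.00389913]
 [ 0.          0.5        -0.8660254   0.25656406]
 [ 0.          0.          0.          1.        ]]
```

Call:
play_rows(xyz=[[-4.12, -0.43, 0.1], [-4.12, -0.43, 0.1], [-4.12, -0.43, 0.1], [-4.12, -0.43, 0.1], [-4.12, -0.43, 0.1], [-4.12, -0.43, 0.1], [-4.12, -0.43, 0.1], [-4.12, -0.43, 0.1]], twist=[[-1.6, -1.23, 4.6], [-1.6, -1.23, 4.6], [-1.6, -1.23, 4.6], [-1.6, -1.23, 4.6], [-1.6, -1.23, 4.6], [-1.6, -1.23, 4.6], [-1.6, -1.23, 4.6], [-1.6, -1.23, 4.6]], jaw=1)

```text
time_s: 0.77
eef_pos: [0.4665, 0.3176, 0.2558]
eef_rot: [[-0.48, 0.835, 0.27], [0.873, 0.485, 0.05], [-0.089, 0.26, -0.962]]
force: [0.8, 0.4, -0.1]
gripper_width: 0.0853
grip_force: 0.0
```

```bash
python3 - <<'E'
from h import *
o=bot.get_obs();print(o['eef_pos'],o['joint_pos'],rows(tgt(.16),8))
E
```

```text
[0.4665088  0.31760397 0.25579525] [ 0.57064933 -0.19896805  1.8241843  -0.10932359  1.25974568  0.07620835] (8, 'xyz cm', array([-4.097, -0.434,  0.101]), 'deg', array([-1.584, -1.228,  4.573]))
```

Call:
play_rows(xyz=[[-4.1, -0.43, 0.1], [-4.1, -0.43, 0.1], [-4.1, -0.43, 0.1], [-4.1, -0.43, 0.1], [-4.1, -0.43, 0.1], [-4.1, -0.43, 0.1], [-4.1, -0.43, 0.1], [-4.1, -0.43, 0.1]], twist=[[-1.58, -1.23, 4.57], [-1.58, -1.23, 4.57], [-1.58, -1.23, 4.57], [-1.58, -1.23, 4.57], [-1.58, -1.23, 4.57], [-1.58, -1.23, 4.57], [-1.58, -1.23, 4.57], [-1.58, -1.23, 4.57]])

```text
time_s: 1.43
eef_pos: [0.5075, -0.0038, 0.2571]
eef_rot: [[0.151, 0.856, 0.494], [0.989, -0.13, -0.076], [-0.0, 0.5, -0.866]]
force: [-0.2, -0.7, 0.1]
gripper_width: 0.0851
grip_force: 0.0
```

Call:
play_rows(xyz=[[0, 0, 0], [0, 0, 0]], twist=[[0, 0, 0], [0, 0, 0]])

```text
time_s: 1.6
eef_pos: [0.507, -0.0044, 0.2565]
eef_rot: [[0.152, 0.857, 0.492], [0.988, -0.131, -0.077], [-0.001, 0.498, -0.867]]
force: [0.5, -0.2, 0.2]
gripper_width: 0.0855
grip_force: 0.0
```

```bash
python3 - <<'E'
from h import *
o=bot.get_obs();T=pose(o);np.save('T1.npy',T);im=optics.snapshot('wrist')[:,:,::-1].copy()
cv2.imwrite('pics/w1raw.png',im)
for X in [F+.06*a,F+.018*a]:
    for p in proj('wrist',X,T): print(p); cv2.drawMarker(im,tuple(int(v) for v in p),(0,255,0),0,12)
cv2.imwrite('pics/w1.png',im);print(o['eef_pos'],o['joint_pos'],o['force'])
E
```

```text
[320.08880342 246.40901387]
[320.31947119 228.54744278]
[ 0.5070374  -0.00436971  0.25653881] [-0.08675106 -0.63917446  2.20342081 -0.03860087  1.05708519  0.07548446] [ 0.49912262 -0.1931436   0.18961865]
```

View pics/w1.png

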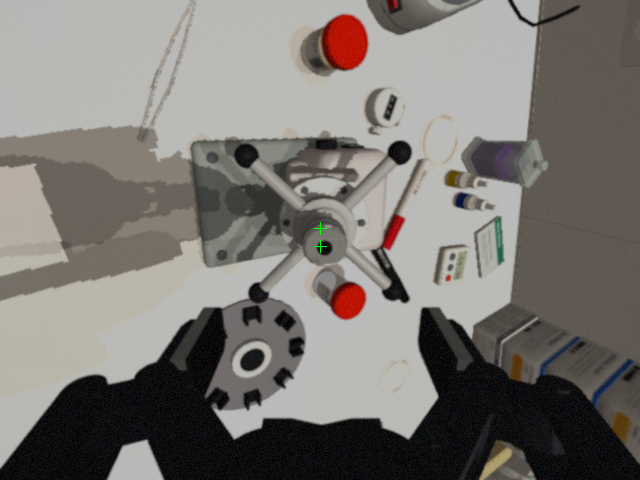

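Wrist view: boss top centre ≈(324,246), balls at about (246,155), (400,152), (391,290), (259,292).

```bash
python3 - <<'E'
from h import *
T=np.load('T1.npy');im=cv2.imread('pics/w1raw.png');g=cv2.cvtColor(im,cv2.COLOR_BGR2GRAY)
P=[]
for c in [(246,155),(400,152),(391,290),(259,292)]:
    x0,y0=c[0]-16,c[1]-16;m=(g[y0:y0+32,x0:x0+32]<45).astype('uint8')
    n,l,s,ce=cv2.connectedComponentsWithStats(m);k=1+np.argmax(s[1:,4]);print(s[k],ce[k]+[x0,y0]);P.append(ce[k]+[x0,y0])
for lev in (.015,.018):
    Q=[]
    for p in P:
        c,d=ray('wrist',p,T);X=c+d*(((F+lev*a-c)@a)/(d@a));v=X-F;Q.append([v@bx,v@by])
    Q=np.array(Q);print(lev,Q.mean(0),np.linalg.norm(Q-Q.mean(0),axis=1),np.degrees(np.arctan2(*(Q-Q.mean(0)).T[::-1])))
hc=cv2.HoughCircles(cv2.medianBlur(g[210:285,280:370],3),cv2.HOUGH_GRADIENT,1,30,param1=80,param2=12,minRadius=18,maxRadius=30);print(hc+np.array([280,210,0]) if hc is not None else 0)
dk=(g[235:260,312:338]<60).astype('uint8');n,l,s,ce=cv2.connectedComponentsWithStats(dk);print(s,ce+[312,235])
for p in [(324,246.5)]:
    c,d=ray('wrist',p,T);X=c+d*(((F+.06*a-c)@a)/(d@a));v=X-F;print(v@bx,v@by)
E
```

```text
[  4   5  24  24 397] [245.35516373 154.73047859]
[  4   6  23  22 370] [399.47027027 151.89189189]
[  8   0  24  28 379] [395.16622691 289.06860158]
[  6   7  19  20 241] [257.12448133 293.68049793]
0.015 [0.00321383 0.00037193] [0.0838898  0.08303291 0.08418588 0.08500805] [ 136.31742388   46.3252695   -42.33847476 -133.8588576 ]
0.018 [0.0031902 0.0012876] [0.08295407 0.08210674 0.08324684 0.08405984] [ 136.31742388   46.3252695   -42.33847476 -133.8588576 ]
[[[324.5        247.5         23.60000038]]]
[[  0   0  26  25 486]
 [  5   6  15  14 164]] [[324.61934156 246.81481481]
 [324.14634146 247.54878049]]
0.0027251673172794012 -6.641891857761713e-05
```

```bash
cat >> h.py <<'E'
F=F+.0025*bx+.0003*by
E
python3 - <<'E'
from h import *
print(rows(tgt(.054),8))
E
```

```text
(8, 'xyz cm', array([-0.011,  0.027,  1.328]), 'deg', array([-0.012, -0.003,  0.017]))
```

Call:
play_rows(xyz=[[0, 0.05, 1.6], [0, 0.05, 1.6], [0, 0.05, 1.6], [0, 0.05, 1.6], [0, 0, 1.3], [0, 0, 1.3], [0, 0, 1.0], [0, 0, 0.6]], twist=[[0, 0, 0], [0, 0, 0], [0, 0, 0], [0, 0, 0], [0, 0, 0], [0, 0, 0], [0, 0, 0], [0, 0, 0]])

```text
time_s: 2.32
eef_pos: [0.5619, -0.008, 0.1647]
eef_rot: [[0.144, 0.859, 0.491], [0.99, -0.124, -0.072], [-0.001, 0.497, -0.868]]
force: [0.3, -0.1, 0.0]
gripper_width: 0.0853
grip_force: 0.0
```

Call:
play_rows(xyz=[[0, 0, 0], [0, 0, 0], [0, 0, 0], [0, 0, 0], [0, 0, 0], [0, 0, 0], [0, 0, 0], [0, 0, 0]], twist=[[0, 0, 0], [0, 0, 0], [0, 0, 0], [0, 0, 0], [0, 0, 0], [0, 0, 0], [0, 0, 0], [0, 0, 0]], jaw=-1, grip_force=60)

```text
time_s: 2.98
eef_pos: [0.5615, -0.0098, 0.1663]
eef_rot: [[0.147, 0.858, 0.493], [0.989, -0.127, -0.074], [-0.001, 0.498, -0.867]]
force: [-4.7, 3.9, 0.2]
gripper_width: 0.03
grip_force: 59.5
```

```bash
cat >> h.py <<'E'
def st():
    o=bot.get_obs();v=o['eef_pos']-F;f=o['force']
    print('t',round(o['time_s'],2),'bx,by,lev mm',(1e3*np.array([v@bx,v@by,v@a])).round(2),'F bx,by,a',np.round([f@bx,f@by,f@a],1),'w',round(o['gripper_width'],4),'g',o['grip_force'],'j6',o['joint_pos'][5].round(3))
E
python3 -c "from h import *;st()"
```

```text
t 2.98 bx,by,lev mm [-0.34  2.09 54.54] F bx,by,a [-4.5  3.1  2.8] w 0.03 g 59.53218282200396 j6 0.076
```

Call:
play_rows(xyz=[[0, 0, -0.1], [0, 0, -0.15], [0, 0, -0.15], [0, 0, -0.1], [0, 0, -0.1], [0, 0, 0]], twist=[[0, 0, 0], [0, 0, 0], [0, 0, 0], [0, 0, 0], [0, 0, 0], [0, 0, 0]])

```text
time_s: 3.48
eef_pos: [0.5586, -0.0094, 0.1711]
eef_rot: [[0.147, 0.858, 0.493], [0.989, -0.127, -0.074], [-0.001, 0.498, -0.867]]
force: [6.0, 4.3, -8.8]
gripper_width: 0.0297
grip_force: 61.8
```

```bash
python3 -c "from h import *;st()"
```

```text
t 3.48 bx,by,lev mm [-0.4   2.04 60.13] F bx,by,a [  0.2   5.1 -10.3] w 0.0297 g 61.77139584207907 j6 0.076
```

Call:
play_rows(xyz=[[0, 0, -0.1], [0, 0, -0.1], [0, 0, 0]], twist=[[0, 0, 0], [0, 0, 0], [0, 0, 0]])

```text
time_s: 3.73
eef_pos: [0.558, -0.0093, 0.1717]
eef_rot: [[0.147, 0.857, 0.494], [0.989, -0.127, -0.074], [-0.0, 0.499, -0.867]]
force: [27.5, 2.5, -27.3]
gripper_width: 0.0298
grip_force: 64.1
```

```bash
python3 -c "from h import *;st()"
```

```text
t 3.73 bx,by,lev mm [-0.65  2.02 60.89] F bx,by,a [  9.6   6.6 -37. ] w 0.0298 g 64.14831507951021 j6 0.076
```

Call:
play_rows(xyz=[[0, 0, 0], [0, 0, 0], [0, 0, 0.15], [0, 0, 0.15], [0, 0, 0.15], [0, 0, 0.15], [0, 0, 0.1], [0, 0, 0]], twist=[[0, 0, 0], [0, 0, 0], [0, 0, 0], [0, 0, 0], [0, 0, 0], [0, 0, 0], [0, 0, 0], [0, 0, 0]])

```text
time_s: 4.4
eef_pos: [0.561, -0.0098, 0.1671]
eef_rot: [[0.147, 0.858, 0.492], [0.989, -0.127, -0.074], [-0.001, 0.498, -0.867]]
force: [-1.0, 5.2, -3.6]
gripper_width: 0.0295
grip_force: 68.0
```

```bash
python3 -c "from h import *;st()"
```

```text
t 4.4 bx,by,lev mm [-0.35  2.06 55.42] F bx,by,a [-3.4  5.  -2.2] w 0.0295 g 68.0293152993545 j6 0.076
```

Call:
play_rows(xyz=[[0, 0, 0.1], [0, 0, 0.1], [0, 0, 0]], twist=[[0, 0, 0], [0, 0, 0], [0, 0, 0]])

```text
time_s: 4.65
eef_pos: [0.562, -0.0099, 0.1654]
eef_rot: [[0.147, 0.858, 0.492], [0.989, -0.127, -0.074], [-0.001, 0.498, -0.867]]
force: [-0.2, 4.3, -3.1]
gripper_width: 0.0297
grip_force: 68.2
```

```bash
python3 -c "from h import *;st()"
```

```text
t 4.65 bx,by,lev mm [-0.34  2.08 53.5 ] F bx,by,a [-2.2  4.3 -2.3] w 0.0297 g 68.15470763482153 j6 0.076
```

Call:
play_rows(xyz=[[0, 0, 0.1], [0, 0, 0.1], [0, 0, 0]], twist=[[0, 0, 0], [0, 0, 0], [0, 0, 0]])

```text
time_s: 4.9
eef_pos: [0.5626, -0.01, 0.1644]
eef_rot: [[0.147, 0.858, 0.492], [0.989, -0.127, -0.074], [-0.001, 0.497, -0.868]]
force: [-18.1, 7.6, 9.7]
gripper_width: 0.0297
grip_force: 70.0
```

```bash
python3 -c "from h import *;st()"
```

```text
t 4.9 bx,by,lev mm [-0.28  2.08 52.25] F bx,by,a [-11.6   4.8  17.9] w 0.0297 g 69.99382333829999 j6 0.077
```

Call:
play_rows(xyz=[[0, 0, 0.1], [0, 0, 0], [0, 0, 0]], twist=[[0, 0, 0], [0, 0, 0], [0, 0, 0]])

```text
time_s: 5.15
eef_pos: [0.5628, -0.01, 0.1643]
eef_rot: [[0.147, 0.859, 0.491], [0.989, -0.127, -0.074], [-0.001, 0.497, -0.868]]
force: [-32.6, 7.5, 22.3]
gripper_width: 0.029
grip_force: 72.1
```

```bash
python3 -c "from h import *;st()"
```

```text
t 5.15 bx,by,lev mm [-0.15  2.12 52.08] F bx,by,a [-17.7   2.5  36. ] w 0.029 g 72.06274207681417 j6 0.077
```

Call:
play_rows(xyz=[[0, 0, 0], [0, 0, 0], [0, 0, 0], [0, 0, 0], [0, 0, -0.5], [0, 0, -1.5], [0, 0, -1.5], [0, 0, -1.5]], twist=[[0, 0, 0], [0, 0, 0], [0, 0, 0], [0, 0, 0], [0, 0, 0], [0, 0, 0], [0, 0, 0], [0, 0, 0]], jaw=1)

```text
time_s: 5.82
eef_pos: [0.5386, -0.0068, 0.2068]
eef_rot: [[0.147, 0.858, 0.493], [0.989, -0.127, -0.074], [-0.001, 0.498, -0.867]]
force: [0.4, 0.1, 0.5]
gripper_width: 0.0856
grip_force: 0.0
```

```bash
python3 - <<'E'
from h import *
st();print(rows(tgt(.08,88,.056,-88),16))
T=pose(bot.get_obs());im=optics.snapshot('wrist');cv2.imwrite('pics/w2.png',im[:,:,::-1]);np.save('T2.npy',T)
E
```

```text
t 5.82 bx,by,lev mm [-8.0000e-02  1.5900e+00  1.0109e+02] F bx,by,a [0.6 0.2 0.2] w 0.0856 g 0.0 j6 0.075
(16, 'xyz cm', array([0.272, 0.259, 0.132]), 'deg', array([-3.000e-03, -8.000e-03, -5.486e+00]))
```

View pics/w2.png

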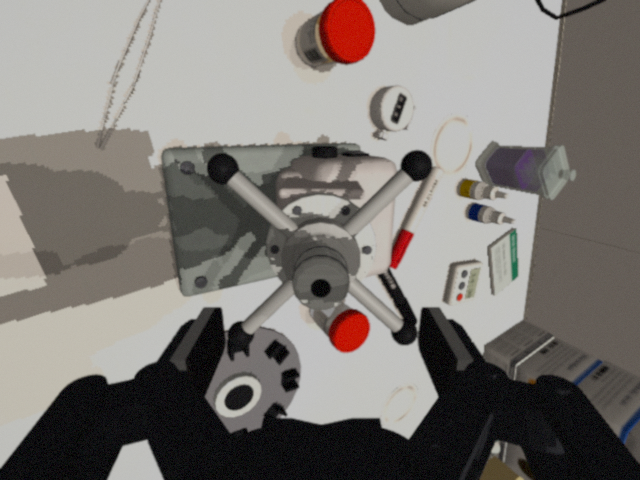

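Clear view: boss at (320,288), nothing disturbed, spokes still on the diagonals. Spoke angles say float is 7 or 10 mm; I'll feel boss top vs spoke top with shut fingers to settle it.

Call:
play_rows(xyz=[[0, 0, 0], [0, 0, 0], [0, 0, 0], [0, 0, 0.4], [0, 0, 0.4], [0, 0, 0.4], [0, 0, 0.4], [0, 0, 0]], twist=[[0, 0, 0], [0, 0, 0], [0, 0, 0], [0, 0, 0], [0, 0, 0], [0, 0, 0], [0, 0, 0], [0, 0, 0]], jaw=-1, grip_force=30)

```text
time_s: 6.53
eef_pos: [0.5467, -0.0079, 0.1906]
eef_rot: [[0.147, 0.859, 0.491], [0.989, -0.127, -0.074], [-0.001, 0.497, -0.868]]
force: [-0.1, -0.2, -0.7]
gripper_width: -0.0003
grip_force: 0.0
```

```bash
python3 -c "from h import *;st()"
```

```text
t 6.53 bx,by,lev mm [-1.09  1.72 83.04] F bx,by,a [-0.4 -0.2 -0.6] w -0.0003 g 0.0 j6 0.076
```

Call:
play_rows(xyz=[[0, 0, 0.1], [0, 0, 0.1], [0, 0, 0.1], [0, 0, 0]], twist=[[0, 0, 0], [0, 0, 0], [0, 0, 0], [0, 0, 0]])

```text
time_s: 6.87
eef_pos: [0.5486, -0.0081, 0.1897]
eef_rot: [[0.147, 0.857, 0.493], [0.989, -0.127, -0.074], [-0.001, 0.499, -0.867]]
force: [-0.5, -0.5, -0.5]
gripper_width: -0.0002
grip_force: 0.0
```

```bash
python3 -c "from h import *;st()"
```

```text
t 6.87 bx,by,lev mm [ 0.11  1.84 81.34] F bx,by,a [-0.6 -0.5 -0.2] w -0.0002 g 0.0 j6 0.076
```

Call:
play_rows(xyz=[[0, 0, 0.1], [0, 0, 0.1], [0, 0, 0], [0, 0, 0]], twist=[[0, 0, 0], [0, 0, 0], [0, 0, 0], [0, 0, 0]])

```text
time_s: 7.2
eef_pos: [0.5495, -0.0082, 0.188]
eef_rot: [[0.147, 0.857, 0.493], [0.989, -0.127, -0.074], [-0.001, 0.499, -0.867]]
force: [0.3, 0.5, -0.2]
gripper_width: 0.0
grip_force: 0.0
```

```bash
python3 -c "from h import *;st()"
```

```text
t 7.2 bx,by,lev mm [6.000e-02 1.820e+00 7.938e+01] F bx,by,a [ 0.1  0.5 -0.3] w 0.0 g 0.0 j6 0.076
```

Call:
play_rows(xyz=[[0, 0, 0.1], [0, 0, 0], [0, 0, 0]], twist=[[0, 0, 0], [0, 0, 0], [0, 0, 0]])

```text
time_s: 7.45
eef_pos: [0.55, -0.0083, 0.1871]
eef_rot: [[0.147, 0.857, 0.493], [0.989, -0.127, -0.074], [-0.001, 0.499, -0.867]]
force: [0.1, 0.7, -0.6]
gripper_width: -0.0
grip_force: 0.0
```

```bash
python3 -c "from h import *;st()"
```

```text
t 7.45 bx,by,lev mm [5.000e-02 1.830e+00 7.836e+01] F bx,by,a [-0.3  0.7 -0.5] w -0.0 g 0.0 j6 0.076
```

Call:
play_rows(xyz=[[0, 0, 0.1], [0, 0, 0], [0, 0, 0]], twist=[[0, 0, 0], [0, 0, 0], [0, 0, 0]])

```text
time_s: 7.7
eef_pos: [0.5505, -0.0084, 0.1868]
eef_rot: [[0.147, 0.857, 0.493], [0.989, -0.127, -0.074], [-0.001, 0.499, -0.867]]
force: [-7.2, 1.0, 5.7]
gripper_width: -0.0001
grip_force: 4.2
```

```bash
python3 -c "from h import *;st()"
```

```text
t 7.7 bx,by,lev mm [ 0.31  1.83 77.82] F bx,by,a [-3.4 -0.1  8.6] w -0.0001 g 4.17995431489544 j6 0.076
```

Call:
play_rows(xyz=[[0, 0, 0.05], [0, 0, 0], [0, 0, 0]], twist=[[0, 0, 0], [0, 0, 0], [0, 0, 0]])

```text
time_s: 7.95
eef_pos: [0.5506, -0.0084, 0.1868]
eef_rot: [[0.147, 0.858, 0.493], [0.989, -0.127, -0.074], [-0.001, 0.499, -0.867]]
force: [-13.3, 1.2, 11.3]
gripper_width: 0.0001
grip_force: 8.3
```

```bash
python3 -c "from h import *;st()"
```

```text
t 7.95 bx,by,lev mm [ 0.44  1.84 77.75] F bx,by,a [-5.8 -0.8 16.4] w 0.0001 g 8.335844163084403 j6 0.076
```

Call:
play_rows(xyz=[[0, 0, 0.05], [0, 0, 0], [0, 0, 0]], twist=[[0, 0, 0], [0, 0, 0], [0, 0, 0]])

```text
time_s: 8.2
eef_pos: [0.5507, -0.0084, 0.1868]
eef_rot: [[0.147, 0.858, 0.493], [0.989, -0.127, -0.074], [-0.001, 0.498, -0.867]]
force: [-20.9, 2.3, 17.6]
gripper_width: -0.0003
grip_force: 12.5
```

```bash
python3 -c "from h import *;st()"
```

```text
t 8.2 bx,by,lev mm [ 0.5   1.87 77.66] F bx,by,a [-9.4 -0.9 25.7] w -0.0003 g 12.508719013657128 j6 0.076
```

```bash
cat >> h.py <<'E'
F=F-.0012*a
E
python3 -c "
from h import *
A=tgt(.084);A[:3,:3]=pose(bot.get_obs())[:3,:3];st();print(rows(tgt(.084,46.3,.05,0),4),rows(tgt(.046,46.3,.05,0),4,tgt(.084,46.3,.05,0)))"
```

```text
t 8.2 bx,by,lev mm [ 0.5   1.87 78.86] F bx,by,a [-9.4 -0.9 25.7] w -0.0003 g 12.508719013657128 j6 0.076
(4, 'xyz cm', array([ 0.855,  0.853, -0.129]), 'deg', array([-0.027, -0.016,  0.063])) (4, 'xyz cm', array([-0.  ,  0.  ,  0.95]), 'deg', array([ 0., -0.,  0.]))
```

Call:
play_rows(xyz=[[0, 0, -0.6], [0.9, 0.86, 0], [0.85, 0.85, 0], [0.85, 0.85, 0], [0.85, 0.85, 0], [0, 0, 1.2], [0, 0, 1.2], [0, 0, 1.1]], twist=[[0, 0, 0], [0, 0, 0], [0, 0, 0], [0, 0, 0], [0, 0, 0], [0, 0, 0], [0, 0, 0], [0, 0, 0]])

```text
time_s: 8.87
eef_pos: [0.6001, 0.0194, 0.1772]
eef_rot: [[0.147, 0.857, 0.494], [0.989, -0.127, -0.074], [-0.001, 0.499, -0.866]]
force: [0.5, -0.2, 0.1]
gripper_width: -0.0001
grip_force: 0.0
```

Call:
play_rows(xyz=[[0, 0, 0], [0, 0, 0], [0, 0, 0]], twist=[[0, 0, 0], [0, 0, 0], [0, 0, 0]])

```text
time_s: 9.12
eef_pos: [0.5996, 0.0192, 0.1778]
eef_rot: [[0.147, 0.857, 0.493], [0.989, -0.127, -0.074], [-0.001, 0.499, -0.867]]
force: [0.5, -0.0, 1.0]
gripper_width: -0.0001
grip_force: 0.0
```

```bash
python3 -c "from h import *;st()"
```

```text
t 9.12 bx,by,lev mm [34.27 36.49 49.01] F bx,by,a [0.9 0.1 0.6] w -0.0001 g 0.0 j6 0.18
```

Contact is expected at 39.5 (7 mm float) or 42.5 (10 mm). Feel from 44 down.

Call:
play_rows(xyz=[[0, 0, 0.2], [0, 0, 0.2], [0, 0, 0.1], [0, 0, 0], [0, 0, 0]], twist=[[0, 0, 0], [0, 0, 0], [0, 0, 0], [0, 0, 0], [0, 0, 0]])

```text
time_s: 9.53
eef_pos: [0.602, 0.0188, 0.173]
eef_rot: [[0.147, 0.857, 0.493], [0.989, -0.127, -0.074], [-0.001, 0.499, -0.867]]
force: [0.7, 0.5, -0.2]
gripper_width: -0.0002
grip_force: 0.0
```

```bash
python3 -c "from h import *;st()"
```

```text
t 9.53 bx,by,lev mm [34.02 36.49 43.67] F bx,by,a [ 0.4  0.6 -0.5] w -0.0002 g 0.0 j6 0.18
```

Call:
play_rows(xyz=[[0, 0, 0.1], [0, 0, 0.1], [0, 0, 0], [0, 0, 0]], twist=[[0, 0, 0], [0, 0, 0], [0, 0, 0], [0, 0, 0]])

```text
time_s: 9.87
eef_pos: [0.603, 0.0186, 0.1711]
eef_rot: [[0.147, 0.858, 0.493], [0.989, -0.127, -0.074], [-0.001, 0.499, -0.867]]
force: [-0.4, 0.2, 0.1]
gripper_width: 0.0002
grip_force: 0.0
```

```bash
python3 -c "from h import *;st()"
```

```text
t 9.87 bx,by,lev mm [33.87 36.46 41.5 ] F bx,by,a [-0.3  0.2  0.3] w 0.0002 g 0.0 j6 0.18
```

```bash
python3 -c "
from h import *
T=pose(bot.get_obs());T[:3,3]+=.03*a
print(rows(tgt(.072,88,.056,-88),14,T))
A=tgt(.07,60,.056,-60);B=tgt(.0698,53,.056,-53);print(rows(B,1,A))"
```

```text
(14, 'xyz cm', array([ 0.281, -0.089, -0.003]), 'deg', array([-2.000e-03, -9.000e-03, -6.269e+00]))
(1, 'xyz cm', array([-0.682, -0.042,  0.02 ]), 'deg', array([ 0., -0.,  7.]))
```

Call:
play_rows(xyz=[[0, 0, -1.5], [0, 0, -1.5], [0.28, -0.09, 0], [0.28, -0.09, 0], [0.28, -0.09, 0], [0.28, -0.09, 0], [0.28, -0.09, 0], [0.28, -0.09, 0]], twist=[[0, 0, 0], [0, 0, 0], [0, 0, -6.27], [0, 0, -6.27], [0, 0, -6.27], [0, 0, -6.27], [0, 0, -6.27], [0, 0, -6.27]])

```text
time_s: 10.53
eef_pos: [0.5821, 0.0365, 0.1925]
eef_rot: [[-0.411, 0.767, 0.493], [0.858, 0.508, -0.074], [-0.307, 0.393, -0.867]]
force: [-0.3, 0.6, 0.4]
gripper_width: -0.0
grip_force: 0.0
```

Call:
play_rows(xyz=[[0.28, -0.09, 0], [0.28, -0.09, 0], [0.28, -0.09, 0], [0.28, -0.09, 0], [0.28, -0.09, 0], [0.28, -0.09, 0], [0.28, -0.09, 0], [0.28, -0.09, 0]], twist=[[0, 0, -6.27], [0, 0, -6.27], [0, 0, -6.27], [0, 0, -6.27], [0, 0, -6.27], [0, 0, -6.27], [0, 0, -6.27], [0, 0, -6.27]])

```text
time_s: 11.2
eef_pos: [0.5637, 0.0442, 0.1813]
eef_rot: [[-0.852, 0.175, 0.493], [0.16, 0.984, -0.074], [-0.499, 0.016, -0.867]]
force: [0.4, -0.2, -0.1]
gripper_width: -0.0002
grip_force: 0.0
```

Call:
play_rows(xyz=[[0, 0, 0], [0, 0, 0]], twist=[[0, 0, 0], [0, 0, 0]])

```text
time_s: 11.37
eef_pos: [0.5638, 0.0441, 0.1813]
eef_rot: [[-0.85, 0.183, 0.493], [0.169, 0.983, -0.074], [-0.498, 0.02, -0.867]]
force: [0.1, 0.4, 0.5]
gripper_width: -0.0001
grip_force: 0.0
```

```bash
python3 -c "
from h import *
st();print(rows(tgt(.024,88,.056,-88),4))"
```

```text
t 11.37 bx,by,lev mm [ 2.1  55.77 71.67] F bx,by,a [0.3 0.4 0.4] w -0.0001 g 0.0 j6 -1.272
(4, 'xyz cm', array([0.003, 0.004, 1.192]), 'deg', array([ 0.017, -0.021, -0.044]))
```

Call:
play_rows(xyz=[[0, 0, 1.2], [0, 0, 1.2], [0, 0, 1.2], [0, 0, 1.17], [0, 0, 0]], twist=[[0, 0, 0], [0, 0, 0], [0, 0, 0], [0, 0, 0], [0, 0, 0]])

```text
time_s: 11.78
eef_pos: [0.5868, 0.0403, 0.1377]
eef_rot: [[-0.852, 0.184, 0.49], [0.169, 0.983, -0.074], [-0.496, 0.019, -0.868]]
force: [-1.0, 0.5, -0.6]
gripper_width: 0.0004
grip_force: 0.0
```

Call:
play_rows(xyz=[[-0.68, -0.042, 0.01], [-0.68, -0.042, 0.01], [-0.68, -0.042, 0.01], [-0.68, -0.042, 0.01], [-0.68, -0.042, 0.01], [-0.68, -0.042, 0.01], [0, 0, 0]], twist=[[0, 0, 7], [0, 0, 7], [0, 0, 7], [0, 0, 7], [0, 0, 7], [0, 0, 7], [0, 0, 0]])

```text
time_s: 12.37
eef_pos: [0.6169, 0.0203, 0.1584]
eef_rot: [[-0.506, 0.708, 0.493], [0.786, 0.613, -0.074], [-0.354, 0.35, -0.867]]
force: [-1.4, 3.6, -1.9]
gripper_width: 0.0002
grip_force: 1.7
```

```bash
cat >> h.py <<'E'
def orb():
    v=bot.get_obs()['eef_pos']-F;print('th',np.degrees(np.arctan2(v@by,v@bx)).round(2),'r',np.hypot(v@bx,v@by).round(4))
E
python3 -c "
from h import *
st();orb()"
```

```text
t 12.37 bx,by,lev mm [39.24 40.25 23.7 ] F bx,by,a [-2.6  3.4 -0.7] w 0.0002 g 1.6744322329759598 j6 -0.6
th 45.73 r 0.0562
```

Call:
play_rows(xyz=[[-0.68, -0.042, 0.02], [-0.68, -0.042, 0.02], [-0.68, -0.042, 0.02], [-0.68, -0.042, 0.02], [-0.68, -0.042, 0.02], [-0.68, -0.042, 0.02], [-0.68, -0.042, 0.02], [-0.68, -0.042, 0.02]], twist=[[0, 0, 7], [0, 0, 7], [0, 0, 7], [0, 0, 7], [0, 0, 7], [0, 0, 7], [0, 0, 7], [0, 0, 7]])

```text
time_s: 13.03
eef_pos: [0.624, -0.0304, 0.1648]
eef_rot: [[0.299, 0.817, 0.494], [0.95, -0.304, -0.073], [0.091, 0.491, -0.867]]
force: [0.0, 6.6, -2.1]
gripper_width: 0.0002
grip_force: 2.6
```

```bash
python3 -c "
from h import *
st();orb()"
```

```text
t 13.03 bx,by,lev mm [55.12 -8.8  22.  ] F bx,by,a [-1.9  6.5 -1.4] w 0.0002 g 2.6233602315187454 j6 0.213
th -9.07 r 0.0558
```

Call:
play_rows(xyz=[[-0.68, -0.042, 0.02], [-0.68, -0.042, 0.02], [-0.68, -0.042, 0.02], [-0.68, -0.042, 0.02], [0, 0, 0]], twist=[[0, 0, 7], [0, 0, 7], [0, 0, 7], [0, 0, 7], [0, 0, 0]])

```text
time_s: 13.45
eef_pos: [0.6113, -0.0543, 0.159]
eef_rot: [[0.648, 0.579, 0.494], [0.696, -0.714, -0.074], [0.31, 0.392, -0.866]]
force: [1.3, 3.1, 1.3]
gripper_width: -0.0001
grip_force: 1.5
```

```bash
python3 -c "
from h import *
st();orb();print(rows(tgt(.0225,-58.4,.056,58.4),3))"
```

```text
t 13.45 bx,by,lev mm [ 44.52 -34.35  21.36] F bx,by,a [1.4 3.2 0.8] w -0.0001 g 1.4551729336380959 j6 0.624
th -37.65 r 0.0562
(3, 'xyz cm', array([-0.675, -0.044, -0.038]), 'deg', array([-0.02 , -0.019,  6.728]))
```

Call:
play_rows(xyz=[[-0.68, -0.042, 0], [-0.68, -0.042, 0], [-0.68, -0.042, 0], [0, 0, 0], [0, 0, 0], [0, 0, 0]], twist=[[0, 0, 6.9], [0, 0, 6.9], [0, 0, 6.9], [0, 0, 0], [0, 0, 0], [0, 0, 0]])

```text
time_s: 13.95
eef_pos: [0.5967, -0.0656, 0.1514]
eef_rot: [[0.808, 0.321, 0.494], [0.408, -0.91, -0.075], [0.426, 0.262, -0.866]]
force: [3.9, -1.2, 0.1]
gripper_width: 0.0001
grip_force: 1.1
```

```bash
python3 -c "
from h import *
st();orb()"
```

```text
t 13.95 bx,by,lev mm [ 29.66 -47.74  21.22] F bx,by,a [ 3.5 -0.6 -1.9] w 0.0001 g 1.1462897434830666 j6 0.93
th -58.15 r 0.0562
```

Call:
play_rows(xyz=[[0.5, 0, 0], [0.5, 0, 0], [0, 0, -1], [0, 0, -2.5], [0, 0, -2.5], [0, 0, -2], [0, 0, 0]], twist=[[0, 0, 0], [0, 0, 0], [0, 0, 0], [0, 0, 0], [0, 0, 0], [0, 0, 0], [0, 0, 0]])

```text
time_s: 14.53
eef_pos: [0.5661, -0.0555, 0.2296]
eef_rot: [[0.807, 0.317, 0.498], [0.404, -0.912, -0.075], [0.43, 0.262, -0.864]]
force: [0.4, -0.6, 0.5]
gripper_width: 0.0004
grip_force: 0.0
```

```bash
python3 -c "
from h import *
st();orb();print(rows(tgt(.12),10))"
```

```text
t 14.53 bx,by,lev mm [ 41.22 -42.4  104.77] F bx,by,a [ 0.7 -0.5  0.2] w 0.0004 g 0.0 j6 0.955
th -45.81 r 0.0591
(10, 'xyz cm', array([ 0.146, -0.6  , -0.153]), 'deg', array([ 0.021, -0.019, -5.855]))
```

Return over the axis, opening the jaws, and look.

Call:
play_rows(xyz=[[0.15, -0.6, -0.15], [0.15, -0.6, -0.15], [0.15, -0.6, -0.15], [0.15, -0.6, -0.15], [0.15, -0.6, -0.15], [0.15, -0.6, -0.15], [0.15, -0.6, -0.15], [0.15, -0.6, -0.15]], twist=[[0, 0, -5.86], [0, 0, -5.86], [0, 0, -5.86], [0, 0, -5.86], [0, 0, -5.86], [0, 0, -5.86], [0, 0, -5.86], [0, 0, -5.86]], jaw=1)

```text
time_s: 15.2
eef_pos: [0.5393, -0.0128, 0.2192]
eef_rot: [[0.317, 0.811, 0.492], [0.943, -0.324, -0.074], [0.099, 0.488, -0.867]]
force: [0.3, 1.1, 0.1]
gripper_width: 0.0853
grip_force: 0.0
```

Call:
play_rows(xyz=[[0.15, -0.6, -0.15], [0.15, -0.6, -0.15], [0, 0, 0], [0, 0, 0]], twist=[[0, 0, -5.86], [0, 0, -5.86], [0, 0, 0], [0, 0, 0]])

```text
time_s: 15.53
eef_pos: [0.5289, -0.0065, 0.2163]
eef_rot: [[0.153, 0.857, 0.492], [0.988, -0.134, -0.074], [0.003, 0.498, -0.867]]
force: [0.4, -0.3, -0.1]
gripper_width: 0.0853
grip_force: 0.0
```

```bash
python3 - <<'E'
from h import *
st();print(rows(tgt(.0545),5))
T=pose(bot.get_obs());im=optics.snapshot('wrist')[:,:,::-1].copy()
for al in (-75.5,14.5,104.5,194.5):
    t=np.radians(al)
    for rr in (.045,.083):
        p=proj('wrist',F+.011*a+rr*(np.cos(t)*bx+np.sin(t)*by),T)[0];cv2.drawMarker(im,tuple(int(v) for v in p),(0,255,0),0,8)
cv2.imwrite('pics/w3.png',im)
E
```

```text
t 15.53 bx,by,lev mm [ -3.67   0.41 115.43] F bx,by,a [ 0.4 -0.2 -0.3] w 0.0853 g 0.0 j6 0.078
(5, 'xyz cm', array([-0.009,  0.075,  1.218]), 'deg', array([-0.027, -0.016, -0.036]))
```

View pics/w3.png

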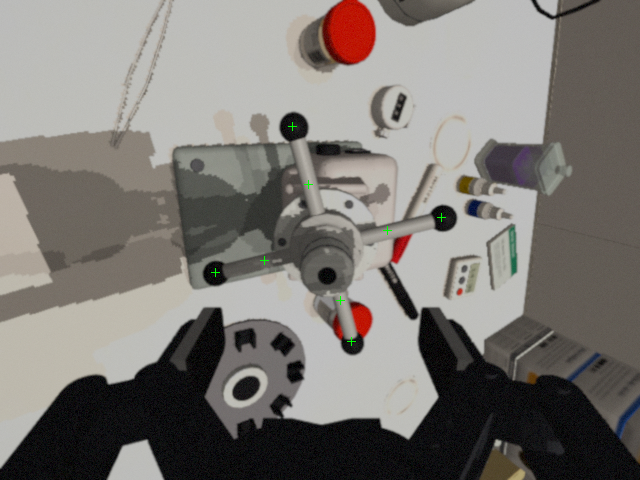

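The balls (293,126), (442,218), (215,272), (351,342) lie on the predicted marks: nut is at about 210°. Now the proving draw.

Call:
play_rows(xyz=[[0, 0.12, 1.3], [0, 0.12, 1.3], [0, 0.12, 1.3], [0, 0, 1.0], [0, 0, 0.8], [0, 0, 0.35], [0, 0, 0]], twist=[[0, 0, 0], [0, 0, 0], [0, 0, 0], [0, 0, 0], [0, 0, 0], [0, 0, 0], [0, 0, 0]])

```text
time_s: 16.17
eef_pos: [0.5616, -0.0119, 0.1651]
eef_rot: [[0.153, 0.857, 0.492], [0.988, -0.134, -0.074], [0.002, 0.497, -0.868]]
force: [-0.1, -0.2, -0.1]
gripper_width: 0.0854
grip_force: 0.0
```

Call:
play_rows(xyz=[[0, 0, 0], [0, 0, 0], [0, 0, 0], [0, 0, 0], [0, 0, 0], [0, 0, 0], [0, 0, 0], [0, 0, 0]], twist=[[0, 0, 0], [0, 0, 0], [0, 0, 0], [0, 0, 0], [0, 0, 0], [0, 0, 0], [0, 0, 0], [0, 0, 0]], jaw=-1, grip_force=60)

```text
time_s: 16.83
eef_pos: [0.561, -0.0116, 0.1666]
eef_rot: [[0.152, 0.857, 0.492], [0.988, -0.133, -0.074], [0.002, 0.497, -0.868]]
force: [-15.7, 1.9, 11.2]
gripper_width: 0.0301
grip_force: 57.9
```

```bash
python3 -c "from h import *;st()"
```

```text
t 16.83 bx,by,lev mm [-0.35  0.25 56.11] F bx,by,a [-8.1 -0.5 17.6] w 0.0301 g 57.93914509937167 j6 0.076
```

Call:
play_rows(xyz=[[0, 0, -0.1], [0, 0, -0.1], [0, 0, -0.1], [0, 0, 0], [0, 0, 0]], twist=[[0, 0, 0], [0, 0, 0], [0, 0, 0], [0, 0, 0], [0, 0, 0]])

```text
time_s: 17.25
eef_pos: [0.5599, -0.0114, 0.1684]
eef_rot: [[0.152, 0.857, 0.492], [0.988, -0.133, -0.074], [0.002, 0.498, -0.867]]
force: [-1.1, 0.6, -3.3]
gripper_width: 0.0295
grip_force: 60.2
```

```bash
python3 -c "from h import *;st()"
```

```text
t 17.25 bx,by,lev mm [-0.43  0.22 58.21] F bx,by,a [-2.6  0.4 -2.3] w 0.0295 g 60.15920262783766 j6 0.076
```

Call:
play_rows(xyz=[[0, 0, -0.1], [0, 0, -0.05], [0, 0, 0], [0, 0, 0]], twist=[[0, 0, 0], [0, 0, 0], [0, 0, 0], [0, 0, 0]])

```text
time_s: 17.58
eef_pos: [0.5592, -0.0114, 0.1696]
eef_rot: [[0.152, 0.857, 0.492], [0.988, -0.133, -0.074], [0.002, 0.498, -0.867]]
force: [0.5, 1.0, -5.9]
gripper_width: 0.0296
grip_force: 60.1
```

```bash
python3 -c "from h import *;st()"
```

```text
t 17.58 bx,by,lev mm [-0.44  0.19 59.61] F bx,by,a [-2.6  1.  -5.3] w 0.0296 g 60.11611294001341 j6 0.076
```

Call:
play_rows(xyz=[[0, 0, -0.1], [0, 0, 0], [0, 0, 0]], twist=[[0, 0, 0], [0, 0, 0], [0, 0, 0]])

```text
time_s: 17.83
eef_pos: [0.5588, -0.0113, 0.1701]
eef_rot: [[0.152, 0.857, 0.493], [0.988, -0.133, -0.074], [0.002, 0.498, -0.867]]
force: [8.4, 1.6, -13.4]
gripper_width: 0.0295
grip_force: 62.4
```

```bash
python3 -c "from h import *;st()"
```

```text
t 17.83 bx,by,lev mm [-0.53  0.21 60.19] F bx,by,a [  0.3   2.8 -15.7] w 0.0295 g 62.386019825935364 j6 0.076
```

Call:
play_rows(xyz=[[0, 0, -0.1], [0, 0, 0], [0, 0, 0]], twist=[[0, 0, 0], [0, 0, 0], [0, 0, 0]])

```text
time_s: 18.08
eef_pos: [0.5585, -0.0112, 0.1704]
eef_rot: [[0.152, 0.857, 0.493], [0.988, -0.133, -0.074], [0.002, 0.498, -0.867]]
force: [20.6, -1.0, -23.3]
gripper_width: 0.0296
grip_force: 63.6
```

```bash
python3 -c "from h import *;st()"
```

```text
t 18.08 bx,by,lev mm [-0.63  0.21 60.57] F bx,by,a [  6.2   2.1 -30.4] w 0.0296 g 63.577186558395624 j6 0.076
```

Call:
play_rows(xyz=[[0, 0, -0.05], [0, 0, 0], [0, 0, 0]], twist=[[0, 0, 0], [0, 0, 0], [0, 0, 0]])

```text
time_s: 18.33
eef_pos: [0.5584, -0.0112, 0.1705]
eef_rot: [[0.152, 0.857, 0.493], [0.988, -0.133, -0.074], [0.002, 0.499, -0.867]]
force: [27.8, -1.4, -28.4]
gripper_width: 0.0297
grip_force: 63.1
```

```bash
python3 -c "from h import *;st()"
```

```text
t 18.33 bx,by,lev mm [-0.66  0.2  60.73] F bx,by,a [  9.7   2.8 -38.4] w 0.0297 g 63.12566176056862 j6 0.076
```

Call:
play_rows(xyz=[[0, 0, 0.15], [0, 0, 0.15], [0, 0, 0.15], [0, 0, 0.1], [0, 0, 0.1], [0, 0, 0], [0, 0, 0]], twist=[[0, 0, 0], [0, 0, 0], [0, 0, 0], [0, 0, 0], [0, 0, 0], [0, 0, 0], [0, 0, 0]])

```text
time_s: 18.92
eef_pos: [0.5609, -0.0116, 0.1668]
eef_rot: [[0.152, 0.857, 0.492], [0.988, -0.133, -0.074], [0.002, 0.497, -0.868]]
force: [-11.1, 1.8, 2.5]
gripper_width: 0.0293
grip_force: 67.9
```

```bash
python3 -c "from h import *;st()"
```

```text
t 18.92 bx,by,lev mm [-0.31  0.23 56.29] F bx,by,a [-8.4  0.1  7.8] w 0.0293 g 67.9028419777751 j6 0.076
```

Call:
play_rows(xyz=[[0, 0, 0.1], [0, 0, 0], [0, 0, 0]], twist=[[0, 0, 0], [0, 0, 0], [0, 0, 0]])

```text
time_s: 19.17
eef_pos: [0.5611, -0.0116, 0.1667]
eef_rot: [[0.152, 0.858, 0.491], [0.988, -0.132, -0.074], [0.001, 0.497, -0.868]]
force: [-25.4, 2.6, 14.5]
gripper_width: 0.0296
grip_force: 69.9
```

```bash
python3 -c "from h import *;st()"
```

```text
t 19.17 bx,by,lev mm [-0.21  0.25 56.09] F bx,by,a [-14.8  -1.3  25.3] w 0.0296 g 69.91897959262133 j6 0.076
```

Call:
play_rows(xyz=[[0, 0, 0.05], [0, 0, 0], [0, 0, 0], [0, 0, 0], [0, 0, -0.5], [0, 0, -1.5], [0, 0, -1.2], [0, 0, 0]], twist=[[0, 0, 0], [0, 0, 0], [0, 0, 0], [0, 0, 0], [0, 0, 0], [0, 0, 0], [0, 0, 0], [0, 0, 0]], jaw=1)

```text
time_s: 19.83
eef_pos: [0.5473, -0.0095, 0.1964]
eef_rot: [[0.152, 0.854, 0.497], [0.988, -0.132, -0.075], [0.002, 0.502, -0.865]]
force: [0.0, -0.7, 1.2]
gripper_width: 0.0853
grip_force: 0.0
```

```bash
python3 -c "from h import *;st()"
```

```text
t 19.83 bx,by,lev mm [ 2.56  0.26 88.76] F bx,by,a [ 0.7 -0.7  1. ] w 0.0853 g 0.0 j6 0.075
```

Call:
play_rows(xyz=[[0, 0, 0], [0, 0, 0], [0, 0, 0], [0, 0, 0], [0, 0, 0.2], [0, 0, 0.2], [0, 0, 0.1], [0, 0, 0]], twist=[[0, 0, 0], [0, 0, 0], [0, 0, 0], [0, 0, 0], [0, 0, 0], [0, 0, 0], [0, 0, 0], [0, 0, 0]], jaw=-1, grip_force=30)

```text
time_s: 20.5
eef_pos: [0.5488, -0.0098, 0.1881]
eef_rot: [[0.152, 0.857, 0.492], [0.988, -0.133, -0.074], [0.002, 0.498, -0.867]]
force: [0.4, 1.0, 0.7]
gripper_width: -0.0002
grip_force: 0.0
```

```bash
python3 -c "from h import *;st()"
```

```text
t 20.5 bx,by,lev mm [-0.3   0.16 80.85] F bx,by,a [0.6 1.1 0.5] w -0.0002 g 0.0 j6 0.076
```

Call:
play_rows(xyz=[[0, 0, 0.1], [0, 0, 0.1], [0, 0, 0.05], [0, 0, 0], [0, 0, 0]], twist=[[0, 0, 0], [0, 0, 0], [0, 0, 0], [0, 0, 0], [0, 0, 0]])

```text
time_s: 20.92
eef_pos: [0.5502, -0.01, 0.1869]
eef_rot: [[0.152, 0.857, 0.493], [0.988, -0.132, -0.074], [0.002, 0.499, -0.867]]
force: [-4.8, -0.6, 2.6]
gripper_width: 0.0004
grip_force: 2.3
```

```bash
python3 -c "from h import *;st()"
```

```text
t 20.92 bx,by,lev mm [ 0.31  0.16 79.08] F bx,by,a [-2.7 -1.3  4.6] w 0.0004 g 2.2701583892921917 j6 0.076
```

Call:
play_rows(xyz=[[0, 0, 0.05], [0, 0, 0], [0, 0, 0]], twist=[[0, 0, 0], [0, 0, 0], [0, 0, 0]])

```text
time_s: 21.17
eef_pos: [0.5503, -0.01, 0.1868]
eef_rot: [[0.152, 0.857, 0.493], [0.988, -0.132, -0.074], [0.002, 0.499, -0.867]]
force: [-11.1, 0.2, 8.1]
gripper_width: -0.0
grip_force: 6.6
```

```bash
python3 -c "from h import *;st()"
```

```text
t 21.17 bx,by,lev mm [ 0.44  0.2  79.  ] F bx,by,a [-5.5 -1.5 12.5] w -0.0 g 6.617625136859715 j6 0.076
```

Home confirmed (rigid contact at the same 79.0 mm as before). Retreat and hand in.

Call:
play_rows(xyz=[[0, 0, -1.0], [0, 0, -2], [0, 0, -2.5], [0, 0, -2], [0, 0, 0], [0, 0, 0], [0, 0, 0], [0, 0, 0]], twist=[[0, 0, 0], [0, 0, 0], [0, 0, 0], [0, 0, 0], [0, 0, 0], [0, 0, 0], [0, 0, 0], [0, 0, 0]])

```text
time_s: 21.83
eef_pos: [0.5131, -0.0045, 0.2494]
eef_rot: [[0.152, 0.858, 0.491], [0.988, -0.133, -0.074], [0.002, 0.497, -0.868]]
force: [0.7, -0.3, -0.8]
gripper_width: -0.0001
grip_force: 0.0
```

```bash
python3 -c "
from h import *
st();print(bot.job_done())"
```

```text
t 21.83 bx,by,lev mm [ -0.9   -0.   152.02] F bx,by,a [ 0.2 -0.2 -1. ] w -0.0001 g 0.0 j6 0.075
the job is handed in; nothing more can be done
None
```

The job is handed in at 21.8 s, with no verdict returned: the nut is at about 210° (about 3 mm of end float), the spindle was drawn to its stop and pushed home again, the arm is clear, and I saw no bystander moved.

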